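# Index the lane's keeper bar open and restock label rolls oldest first

### The job

The keeper bar of the stock lane is pinned across the lane: pull up its spring plunger, swing the bar round towards the front of the lane to the next hole and let the plunger snap fully home there. Then bring the old label roll forward until it is up against the lane's front stop, and set the new roll, the like one that stands loose on the bench, upright in the lane behind it. Leave the carton, the bottle and the wide roll where they are.

Things in the scene. Friction and masses are not known exactly. Their poses are not given: they have to be found in the camera images.
- lane: stock lane with aluminium rails on a fixed dark sheet 240 x 270 x 6 mm. Origin: lane centre, bench level (sheet's underside); x runs from the lane's front (robot side) to its back, y to the bar's pivot, z up. Lane floor at z 6 mm; inside 172 mm long (x -86 to 86) and 70 wide; rails and end stops 6 mm thick, tops at z 18. At the start the old roll stands behind the bar
- pivot (a point): on the bar's vertical pivot axis, at bench level: x -30, y 105 mm in the lane's frame. The aluminium keeper bar is 16 mm wide, z 24 to 36 mm; its round lane end reaches 108 mm from the pivot; its tail, opposite, carries the plunger 85 mm from the pivot. It swings with light friction (0.06 N m) and stays where left. The pivot's boss is 28 mm across, top at z 44
- next_hole (a point): centre of the next hole, at the top of the steel arc-shaped index plate under the tail (z 22 mm; 66 to 104 mm from the pivot). Three square 14 mm holes, 85 mm from the pivot, at 20 (this one), 90 (pin at the start) and 160 degrees anticlockwise from the lane's +x. To get here the plunger swings from +y to +x, clockwise from above, the lane end from -y to -x, clear of the lane
- knob (a point): centre of the plunger's black round knob on the bar's tail: 28 mm across, 24 mm tall, 72 mm above the bench when home (z 60 to 84). Below it a thin stem, and a steel sleeve 20 mm across from the bar's top (z 36) to z 50. Pull straight up to draw the pin; keep it up while swinging the bar along the arc, then let it down or let go over the hole
- plunger (a joint): lift of the spring plunger, m: 0 = fully home in a hole, about 0.009 = its 10 mm thick, round-tipped pin rests on top of the index plate between holes, 0.016 = end of travel. The spring pulls it down with 5 N when home, about 9 N at full lift
- bar (a joint): angle of the keeper bar, rad, growing clockwise seen from above: 0 = middle hole (bar across the lane), 1.222 (70 degrees) = next hole (lane end swung towards the lane's front, lane clear), -1.222 = the wrong hole. A pin that is home has about 0.025 rad of play either way
- old_roll: the old label roll, green and white, 58 mm across, 70 mm tall, 0.13 to 0.25 kg, standing on end in the back part of the lane; origin: centre of its underside, z up. Up against the front stop its centre is at x = -57 mm in the lane's frame
- new_roll: the new label roll, same size and look as the old one (58 mm across, 70 mm tall, 0.13 to 0.25 kg), standing on end on the bench to the right of the lane; origin: centre of its underside, z up. It may stand anywhere in the lane behind the old roll
- carton: bystander: cardboard carton 60 x 65 x 90 mm tall near the new roll; origin: centre of its underside
- bottle: bystander: white bottle, 64 mm across, 170 mm tall; origin: centre of its underside
- wide_roll: bystander: a wide, low label roll 100 mm across, 40 mm tall; origin: centre of its underside
Things that resemble listed ones, but are neither listed nor needed, are in the scene too. Leave any yellow look-alike of the old_roll alone.

How it is judged:
By the outcome, as a careful person would: the job done as asked, in the order asked, and still so for the second after the job is handed in, with the robot touching nothing.
It also fails if it takes over 58 s, if anything falls off the work surface, if the arm or the gripper's body presses on something with over 40 N, if the wrist force passes 120 N, or if a joint passes its speed limit or range.

### The arm

A 6-joint arm with a two-finger parallel gripper is mounted at the origin on the work surface. World frame = base frame: x ahead of the robot, y to its left, z up, the work surface at z = 0. Lengths are in m, angles in degrees, forces in N, time in s.
With the tool pointing down it reaches from about 0.375 to 0.925 m from the base axis. Payload 5.7 kg.
Tool frame: the origin (TCP) lies on the centre line of the jaws, within the pads' length; the fingertips stand 14 mm ahead of it and the grasp point (between the pads) lies 5 mm behind it; y points along the fingers, x is the direction in which the jaws open and shut, and the axes are right-handed (so a half turn about y gives the same grasp; the last joint's range is limited). The gripper opens to 85 mm and grips with 20 to 120 N. Pads are 22 mm wide; open, the fingers measure 114 mm over their backs; the gripper's body (76 mm by 85 mm) begins 54 mm behind the grasp point. The pads swing forward as they close: fully open they stand 13 mm farther back than shut.
Start: joints at [56.832, 20.558, 86.54, -0, 72.909, -6.595], TCP at [0.268, 0.537, 0.245] pointing down, gripper open.
Joint ranges: [-170.27, 170.27], [-57.76, 135], [12.27, 136.19], [-55.21, 235.2], [11.17, 155.16], [-170.74, 170.74]. Speed limits (degrees/s): [136.94, 136.94, 180, 180, 180, 180].

### API

Orientations are given as a 3x3 rotation matrix whose columns are the frame's x, y, z axes.
In Python, from plant import arm, snapshot, calibration, regions_of, mark_of gives the robot as it stands.
- The arm moves only by the tool servo_tool, never from a script. Its argument "series" is one flat list of numbers, 7 for each row, row after row: the shift along the tool's x, y, z scaled (see below), then the turn, a rotation vector about the tool's x, y, z scaled (see below), then the gripper command: -1 is fully open, 1 is shut, values between are in proportion. In form: [x, y, z, wx, wy, wz, gripper, x, y, z, wx, wy, wz, gripper, ...]. A call has 1 to 8 rows; each row is the pose to reach, as a shift and turn from the pose commanded when the call began, along the tool's axes at that moment; what a row does not reach only later rows make up. The controller multiplies each number of a shift by 0.2 m and each number of a turn by 90 degrees. A row lasts 1/10 s, in which the tool goes at most 50 mm and 8.59 degrees, less where a joint would pass 70% of its speed; a pose out of reach is approached as far as the arm can. A call with a number of a shift or a turn outside -1 to 1 is refused whole. A call with a gripper value outside its range is refused whole. The fingers move at their own pace and stop on an object; the grip force is fixed at half the most. Time passes only in rows, so rows that repeat a pose let the fingers close. It gives the time, the measured TCP pose, the force and the opening at its end, in the units of the state.
- arm.get_state(): the state, without advancing time (a new reading comes with each control period).
- snapshot(name): name is "scene" or "top"; returns the picture (480x640x3 uint8, red, green, blue); there is no depth.
- calibration(name): a dict with "mtx" (3x3 intrinsics, pixels), "dist_coeffs" ([k1, k2, p1, p2, k3] as OpenCV has them; the pictures are not rectified), "R" (3x3) and "t" (3): a world point X has camera coordinates R X + t. Camera axes: x right, y down, z forward; pixel columns grow to the right and rows downward; lengths in m; the calibration is good to about 2 mm. A picture is of the moment at which its call begins. calibration takes no time and is no camera call.
- arm.sign_off(): hands the job in, once; it reports no verdict.
Trained networks look in the newest picture that a camera, given by its name, has taken for a name from the list of things; names that differ only in an ending like _2 or _b are one class to them, and where a whole thing is asked for, a point or a joint stands for the part that bears it (a point fixed in the world has none). Each returns a list of dicts, best first, with "score" (0 to 1); they miss things now and then, are a little off and sometimes report something else, mostly with a low value. They report only what shows in the picture. A call takes as long as a camera call. They do not tell look-alikes from the thing itself.
- regions_of(query, camera): "region" (480x640 bool, what is visible of it) and "box" ([left, top, right, bottom] in pixels, round what is visible of it).
- mark_of(query, camera): "at" ([row, column] in pixels: a listed point, or the origin of a listed thing).
The state is a dict: "clock": time; "joint_pos": joint angles; "qd": joint speeds; "joint_torque": joint torques, N m; "ee_pos": TCP position; "eef_rot": TCP orientation; "ft_force": force on the tool from outside, world axes, zero at the start; "wrist_torque": the same for the moment, N m; "width": opening from 0.0 (shut) to 1.0 (fully open).
Only numpy, scipy, OpenCV 4.12 (cv2) and the standard library are available. Lean on these libraries where they do the work, as an engineer would, in place of code of your own. Each camera call takes 0.05 s, during which the arm holds its last target.

## Working session

There is one attempt and no reset: what is moved stays moved. The work goes in short steps, Python scripts to look and compute and a tool call to move; the robot and the scene stay as the last step left them, time stands still between calls to the robot, and variables do not carry over. Pictures are saved under pics/ and viewed, and the job is handed in when it is done.

Besides the shell and the picture viewer there is one more tool, called after "Emit:" in YAML: its name, and indented under it one key for each argument. servo_tool: Moves the arm, as the interface text tells. Shifts and turns lie within -1 to 1; 1 stands for 0.2 m of shift or 90 degrees of turn. Its arguments: {"type":"object","properties":{"series":{"type":"array","items":{"type":"number","minimum":-1,"maximum":1}}},"required":["series"]}

```bash
ls; mkdir -p pics
python3 - <<'E'
from plant import arm, snapshot, calibration
import cv2
s=arm.get_state();print({k:(v if not hasattr(v,'tolist') else v.tolist()) for k,v in s.items()})
for n in("scene","top"):
    im=snapshot(n);cv2.imwrite(f"pics/{n}0.png",im[:,:,::-1]);print(n,calibration(n))
E
```

```text
pics
{'clock': 0.0, 'joint_pos': [56.832614163614274, 20.599020648495213, 86.59782133328386, -0.0002239824969207489, 72.90871934675192, -6.595243916311067], 'qd': [-0.09255961026208193, -0.03279396582034777, 0.08185228372981564, -0.026173738874049265, -0.05428414903804959, -0.04539924790642483], 'joint_torque': [0.0008668564260005951, -52.76478409767151, -27.860904335975647, -0.0001712424727884354, 0.01339348847977817, 1.4754467088096135e-05], 'ee_pos': [0.26805280093255346, 0.5360743024293331, 0.24445002533377608], 'eef_rot': [[0.447322333179788, -0.0010048204211756567, -0.8943722494434362], [0.8943709404038402, -0.0015442658656724792, 0.4473234134315868], [-0.001830628236706226, -0.9999983027879883, 0.00020789757494133813]], 'ft_force': [-0.3333948868690815, -0.056836051147930534, 0.3072394855255811], 'wrist_torque': [0.0167544241265729, 0.029693932757802546, -0.04920284514020074], 'width': 0.9999737198265098}
scene {'mtx': array([[554.66241653,   0.        , 318.84561468],
       [  0.        , 554.66241653, 242.2475431 ],
       [  0.        ,   0.        ,   1.        ]]), 'dist_coeffs': array([-0.057913,  0.      ,  0.      ,  0.      ,  0.      ]), 'R': array([[-0.43090834,  0.9022038 ,  0.01860914],
       [ 0.59676866,  0.30037462, -0.74407141],
       [-0.67689377, -0.30952122, -0.66784088]]), 't': array([ 0.21244284, -0.31405826,  1.74100771])}
top {'mtx': array([[518.99734694,   0.        , 311.13197955],
       [  0.        , 518.99734694, 236.54963881],
       [  0.        ,   0.        ,   1.        ]]), 'dist_coeffs': array([-0.15100017,  0.        ,  0.        ,  0.        ,  0.        ]), 'R': array([[ 0.02248424, -0.99937832,  0.02715585],
       [-0.99185757, -0.02570432, -0.1247311 ],
       [ 0.12535158, -0.02413025, -0.99181889]]), 't': array([0.01233632, 0.60477917, 0.92569873])}
```

View pics/scene0.png

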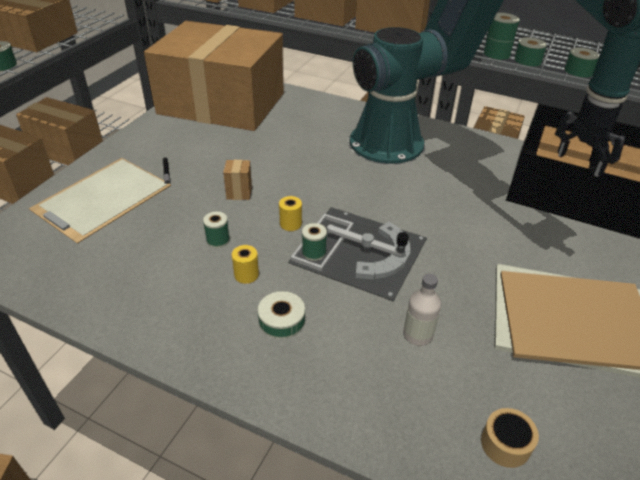

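View pics/top0.png

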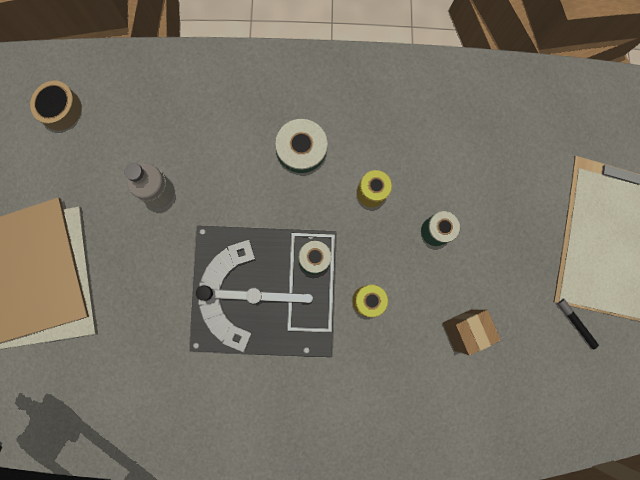

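The top view has a green/white roll at (315,257) inside the lane, which is the old roll, and another standing loose at (441,228), which is the new one. Yellow look-alikes are at (372,300) and (376,186), and the wide roll is at (301,145). The black knob is at (205,293), the boss at (254,296), and the next hole at about (241,252). In the scene view the carton is at (238,180) and the bottle at (422,312).

```bash
cat > h.py <<'E'
import numpy as np, cv2
from plant import arm, snapshot, calibration, regions_of, mark_of
def ray(cam,row,col):
    c=calibration(cam);p=cv2.undistortPoints(np.array([[[col,row]]],float),c["mtx"],c["dist_coeffs"])[0,0]
    R=np.array(c["R"]);o=-R.T@np.array(c["t"]);return o,R.T@np.array([p[0],p[1],1])
def atz(cam,row,col,z):
    o,d=ray(cam,row,col);return o+d*(z-o[2])/d[2]
def proj(cam,X):
    c=calibration(cam);r,_=cv2.Rodrigues(np.array(c["R"]));return cv2.projectPoints(np.array(X,float).reshape(-1,3),r,np.array(c["t"]),c["mtx"],c["dist_coeffs"])[0][:,0]
def grab(cam,name):
    im=snapshot(cam);cv2.imwrite(f"pics/{name}.png",im[:,:,::-1]);return im
E
python3 - <<'E'
from h import *
Z={"lane":0,"pivot":0,"next_hole":.022,"knob":.072,"old_roll":0,"new_roll":0,"carton":0,"bottle":0}
for cam in("top","scene"):
    im=snapshot(cam)
    for q in ["lane","pivot","next_hole","knob","old_roll"]+(["carton","bottle"] if cam=="top" else []):
        for r in mark_of(q,cam)[:3]:
            print(cam,q,round(r["score"],2),np.round(r["at"],1),atz(cam,*r["at"],Z[q])[:2].round(4))
im=cv2.imread("pics/top0.png")
cv2.imwrite("pics/crop0.png",cv2.resize(im[210:370,180:480],None,fx=2.6,fy=2.6,interpolation=cv2.INTER_CUBIC))
print(arm.get_state()["clock"])
E
```

```text
top lane 0.68 [281.7 310.6] [0.5221 0.0251]
top pivot 0.96 [298.9 255.2] [0.4868 0.1298]
top next_hole 0.61 [253.8 239.5] [0.5702 0.1603]
top next_hole 0.38 [227.5 432.8] [ 0.6298 -0.2066]
top knob 0.52 [293.4 205.9] [0.4938 0.2118]
top old_roll 0.84 [190.6 374.5] [ 0.7033 -0.0964]
top old_roll 0.72 [260.6 313.1] [0.5627 0.0212]
top old_roll 0.71 [231.  434.8] [ 0.6263 -0.2164]
top carton 0.66 [328.3 463.3] [ 0.4376 -0.2728]
top bottle 0.82 [191.8 160.4] [0.6899 0.324 ]
top bottle 0.18 [259.4 314. ] [0.565  0.0195]
scene lane 0.65 [243.9 323.4] [0.5203 0.0256]
scene pivot 0.82 [250.9 367.4] [0.4948 0.1334]
scene pivot 0.49 [319.8 281. ] [0.7829 0.0478]
scene next_hole 0.89 [267.1 363.3] [0.5737 0.1528]
scene knob 0.5 [239.1 401.9] [0.4958 0.2144]
scene old_roll 0.92 [277.8 244.3] [ 0.7095 -0.0888]
scene old_roll 0.69 [253.8 314. ] [0.5632 0.0204]
scene old_roll 0.34 [239.2 219.6] [ 0.6213 -0.2143]
0.8
```

View pics/crop0.png

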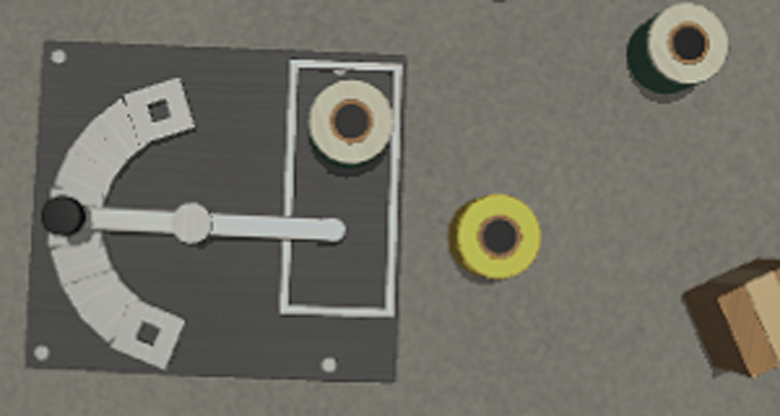

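```bash
cat > fit.py <<'E'
from h import *
from scipy.optimize import least_squares
L=np.array([[92,41,18],[92,-41,18],[-92,-41,18],[-92,41,18],[49.9,134.1,22],[-109.9,134.1,22],[-30,105,44],[-30,190,84]])/1000
C=np.array([[289,59],[403,66],[393,316],[281,313],[160,110],[148,334],[193,222],[63,215]])
px=C/2.6+[180,210]-.5*(1-1/2.6)
def W(p,L):
    c,s=np.cos(p[2]),np.sin(p[2]);return np.c_[p[0]+c*L[:,0]-s*L[:,1],p[1]+s*L[:,0]+c*L[:,1],L[:,2]]
r=least_squares(lambda p:(proj("top",W(p,L))-px).ravel(),[.52,.025,0],loss="soft_l1")
p=r.x;print(p,np.degrees(p[2]));print((proj("top",W(p,L))-px).round(1).tolist())
for n,q in dict(piv=[-30,105,0],knob=[-30,190,72],hole=[49.9,134.1,22],old_target=[-57,0,6],newt=[40,0,6]).items(): print(n,W(p,np.array([q])/1000.).round(4), proj("scene",W(p,np.array([q])/1000.)).round(1))
# rolls via top ring centres z=.07 / .076
for n,c,z in [("old",(351,121),.076),("new",(688,43),.070),("yel",(499,237),.07)]:
    q=np.array(c)/2.6+[180,210]-.3; w=atz("top",q[1],q[0],z); print(n,w.round(4),proj("scene",w).round(1))
E
python3 fit.py
python3 - <<'E'
import cv2
im=cv2.imread("pics/scene0.png");cv2.imwrite("pics/crop1.png",cv2.resize(im[150:310,190:440],None,fx=3.2,fy=3.2,interpolation=cv2.INTER_CUBIC))
E
```

```text
[ 0.52148478  0.02408531 -0.01652007] -0.9465301385259123
[[0.8, -0.2], [0.2, -1.1], [0.6, 0.6], [-0.3, 0.1], [-0.1, 0.0], [0.1, -0.3], [-0.4, 0.1], [-0.8, 0.4]]
piv [[0.4932 0.1296 0.    ]] [[366.2 250. ]]
knob [[0.4946 0.2146 0.072 ]] [[402.1 238.8]]
hole [[0.5736 0.1573 0.022 ]] [[365.1 267.7]]
old_target [[0.4645 0.025  0.006 ]] [[332.6 229. ]]
newt [[0.5615 0.0234 0.006 ]] [[315.5 251.9]]
old [0.5644 0.0208 0.076 ] [[314.3 230.5]]
new [ 0.6255 -0.2155  0.07  ] [[215.3 218.4]]
yel [ 0.4877 -0.0825  0.07  ] [[290.6 202.4]]
```

View pics/crop1.png

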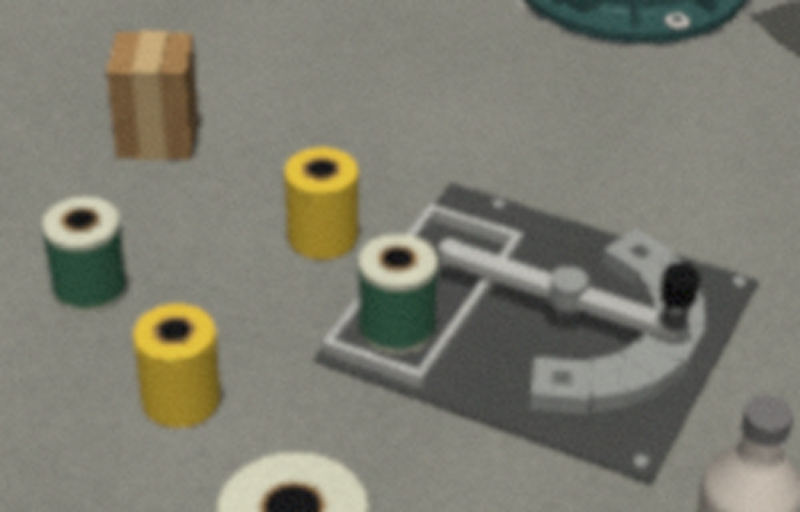

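```bash
cat >> h.py <<'E'
from scipy.spatial.transform import Rotation as Ro
def Rt(yaw):
    c,s=np.cos(np.radians(yaw)),np.sin(np.radians(yaw));return np.array([[c,0,-s],[s,0,c],[0,-1,0]])
def go(pos,yaw,cur=None):
    s=arm.get_state();R=np.array(s["eef_rot"]) if cur is None else Rt(cur[1]);p=np.array(s["ee_pos"]) if cur is None else np.array(cur[0])
    d=R.T@(np.array(pos)-p)/.2;w=Ro.from_matrix(R.T@Rt(yaw)).as_rotvec(degrees=True)/90
    return d.round(3).tolist()+w.round(3).tolist()
def st():
    s=arm.get_state();R=np.array(s["eef_rot"]);print(round(s["clock"],2),np.array(s["ee_pos"]).round(4),"yaw",np.degrees(np.arctan2(R[1,0],R[0,0])).round(2),"F",np.array(s["ft_force"]).round(1),"w",round(s["width"],3),"j",np.round(s["joint_pos"],0))
E
python3 - <<'E'
from h import *
st();print(go([.4946,.2146,.15],-20.95))
E
```

```text
0.8 [0.2684 0.5366 0.2453] yaw 63.43 F [0.1 0.1 0.8] w 0.998 j [57. 21. 87. -0. 73. -7.]
[-0.934, 0.476, -1.732, 0.0, 0.938, -0.0]
```

Emit:
servo_tool:
  series: [-0.47,0.1,-0.87,0,0.47,0,-1,-0.47,0.1,-0.87,0,0.47,0,-1,-0.47,0.1,-0.87,0,0.47,0,-1,-0.47,0.1,-0.87,0,0.47,0,-1,-0.47,0.1,-0.87,0,0.47,0,-1]

```text
clock: 1.3
ee_pos: [0.3847, 0.37, 0.2247]
eef_rot: [[0.937, 0.0, -0.35], [0.35, -0.003, 0.937], [-0.001, -1.0, -0.003]]
ft_force: [-0.3, 0.7, 0.2]
width: 1.003
```

Run:
```python
from h import *
st();print(go([.4946,.2146,.14],-20.95))
```

```text
1.3 [0.3847 0.37   0.2247] yaw 20.5 F [-0.3  0.7  0.2] w 1.003 j [37. 16. 96. -0. 68. 16.]
[0.243, 0.426, -0.919, 0.002, 0.461, 0.0]
```

Emit:
servo_tool:
  series: [0.243,0.426,-0.919,0,0.461,0,-0.2,0.243,0.426,-0.919,0,0.461,0,-0.2,0.243,0.426,-0.919,0,0.461,0,-0.2,0.243,0.426,-0.919,0,0.461,0,-0.2,0.243,0.426,-0.919,0,0.461,0,-0.2,0.243,0.426,-0.919,0,0.461,0,-0.2,0.243,0.426,-0.919,0,0.461,0,-0.2]

```text
clock: 2.0
ee_pos: [0.4934, 0.221, 0.1402]
eef_rot: [[0.938, -0.0, 0.345], [-0.345, 0.0, 0.938], [-0.0, -1.0, 0.0]]
ft_force: [0.2, 0.3, 0.5]
width: 0.598
```

Run:
```python
from h import *
st();grab("scene","s1");st()
print(go([.4946,.2146,.070],-20.95))
im=cv2.imread("pics/s1.png");cv2.imwrite("pics/s1c.png",cv2.resize(im[130:310,290:490],None,fx=3.2,fy=3.2))
```

```text
2.0 [0.4934 0.221  0.1402] yaw -20.21 F [0.2 0.3 0.5] w 0.598 j [ 17.  23. 101.   0.  57.  37.]
2.05 [0.4933 0.2214 0.1405] yaw -20.17 F [0.7 0.4 0.9] w 0.599 j [ 17.  23. 101.   0.  57.  37.]
[0.018, 0.352, -0.03, -0.0, 0.009, 0.0]
```

View pics/s1c.png

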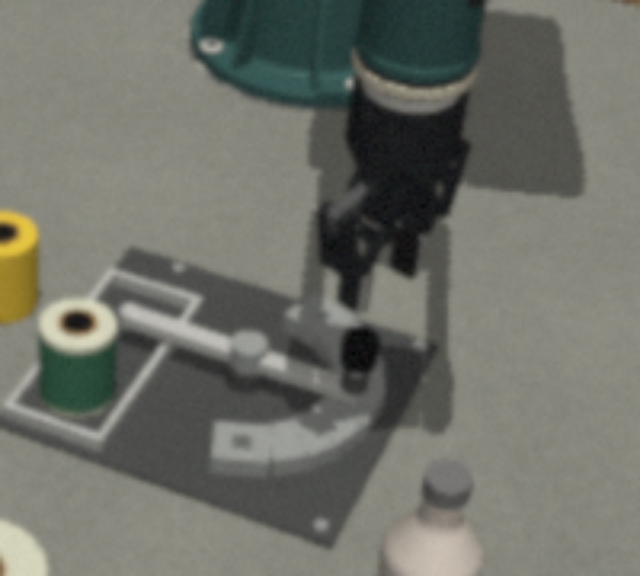

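The open jaws are above the knob, which is at about (402,239) in the scene picture. The bar and the old roll haven't moved. I'll descend and grip.

Emit:
servo_tool:
  series: [0.018,0.15,-0.03,0,0.008,0,-0.2,0.018,0.3,-0.03,0,0.008,0,-0.2,0.018,0.35,-0.03,0,0.008,0,-0.2,0.018,0.35,-0.03,0,0.008,0,-0.2,0.018,0.35,-0.03,0,0.008,0,1,0.018,0.35,-0.03,0,0.008,0,1,0.018,0.35,-0.03,0,0.008,0,1,0.018,0.35,-0.03,0,0.008,0,1]

```text
clock: 2.85
ee_pos: [0.4959, 0.2146, 0.0716]
eef_rot: [[0.933, 0.003, 0.36], [-0.36, 0.001, 0.933], [0.002, -1.0, 0.002]]
ft_force: [-1.7, 2.6, 8.0]
width: 0.307
```

Run:
```python
from h import *
st();print(np.array(arm.get_state()["wrist_torque"]).round(2))
```

```text
2.85 [0.4959 0.2146 0.0716] yaw -21.09 F [-1.7  2.6  8. ] w 0.307 j [ 16.  28. 104.   0.  48.  37.]
[ 0.38  0.24 -0.05]
```

Emit:
servo_tool:
  series: [0,0,0,0,0,0,1,0,-0.02,0,0,0,0,1,0,-0.04,0,0,0,0,1,0,-0.06,0,0,0,0,1,0,-0.065,0,0,0,0,1,0,-0.065,0,0,0,0,1]

```text
clock: 3.45
ee_pos: [0.4954, 0.2145, 0.0832]
eef_rot: [[0.933, 0.001, 0.36], [-0.36, 0.001, 0.933], [0.001, -1.0, 0.001]]
ft_force: [2.1, 5.7, -8.1]
width: 0.309
```

Run:
```python
from h import *
st();im=grab("scene","s2");cv2.imwrite("pics/s2c.png",cv2.resize(im[180:300,330:450,::-1],None,fx=5,fy=5,interpolation=cv2.INTER_CUBIC))
```

```text
3.45 [0.4954 0.2145 0.0832] yaw -21.09 F [ 2.1  5.7 -8.1] w 0.309 j [ 16.  27. 104.   0.  49.  37.]
```

View pics/s2c.png

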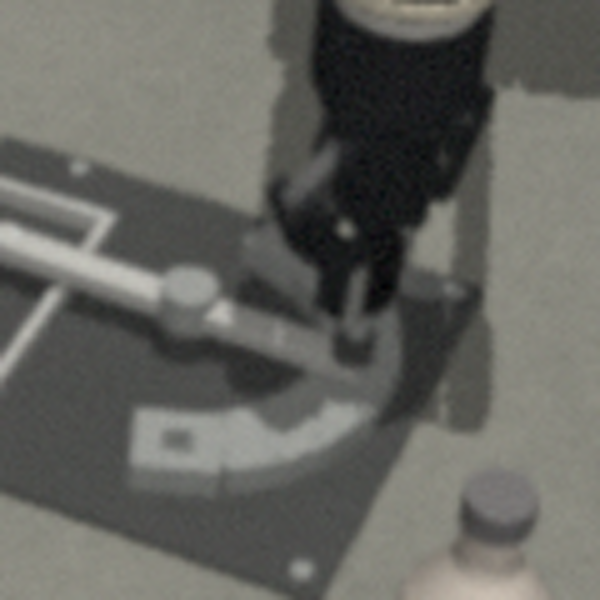

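```bash
cat > arc.py <<'E'
from h import *
import sys
a0,a1,n=map(float,sys.argv[1:4]);n=int(n);dz=float(sys.argv[4]) if len(sys.argv)>4 else 0
P=np.array([.4938,.1302,0]);b=89.05
st();z=arm.get_state()["ee_pos"][2]+dz
for a in np.linspace(a0,a1,n):
    t=np.radians(b-a);print(go([P[0]+.085*np.cos(t),P[1]+.085*np.sin(t),z],-21.0-a))
E
python3 arc.py 5 40 8 .0005
```

```text
3.5 [0.4954 0.2145 0.0832] yaw -21.08 F [ 2.6  5.3 -8.4] w 0.307 j [ 16.  27. 104.   0.  49.  37.]
[0.033, -0.002, 0.014, -0.001, 0.055, 0.0]
[0.069, -0.002, 0.022, -0.001, 0.11, 0.0]
[0.106, -0.002, 0.027, -0.001, 0.166, 0.0]
[0.143, -0.002, 0.029, -0.001, 0.221, 0.0]
[0.18, -0.002, 0.027, -0.001, 0.277, 0.0]
[0.217, -0.002, 0.023, -0.001, 0.332, 0.0]
[0.253, -0.002, 0.015, -0.001, 0.388, 0.0]
[0.288, -0.002, 0.004, -0.001, 0.444, 0.0]
```

Emit:
servo_tool:
  series: [0.033,-0.002,0.014,0,0.055,0,1,0.069,-0.002,0.022,0,0.11,0,1,0.106,-0.002,0.027,0,0.166,0,1,0.143,-0.002,0.029,0,0.221,0,1,0.18,-0.002,0.027,0,0.277,0,1,0.217,-0.002,0.023,0,0.332,0,1,0.253,-0.002,0.015,0,0.388,0,1,0.288,-0.002,0.004,0,0.444,0,1]

```text
clock: 4.3
ee_pos: [0.549, 0.1932, 0.083]
eef_rot: [[0.482, -0.0, 0.876], [-0.876, -0.001, 0.482], [0.001, -1.0, -0.001]]
ft_force: [3.1, 0.1, -8.9]
width: 0.306
```

```bash
python3 arc.py 45 70 6
python3 - <<'E'
from h import *
grab("top","t2")
E
```

```text
4.3 [0.549  0.1932 0.083 ] yaw -61.2 F [ 3.1  0.1 -8.9] w 0.306 j [13. 30. 98. -0. 52. 74.]
[0.031, 0.0, 0.016, 0.001, 0.053, 0.001]
[0.067, 0.0, 0.024, 0.001, 0.109, 0.001]
[0.104, 0.0, 0.029, 0.001, 0.164, 0.001]
[0.141, 0.0, 0.031, 0.0, 0.22, 0.001]
[0.178, 0.0, 0.03, 0.0, 0.276, 0.001]
[0.215, 0.0, 0.025, 0.0, 0.331, 0.001]
```

View pics/t2.png

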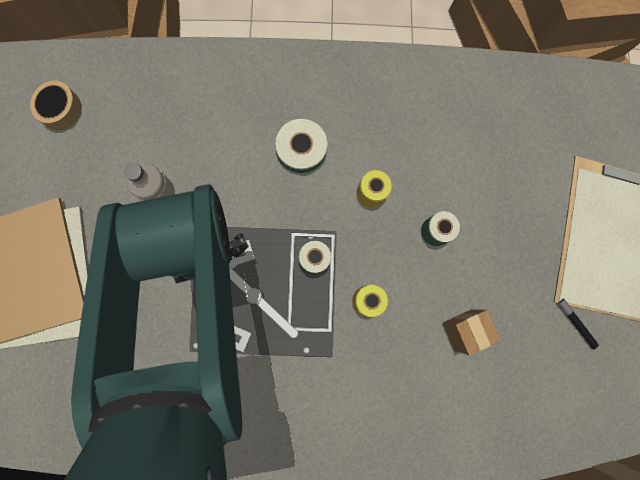

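The bar is following the gripper, with its lane end now at (292,334) and clear of the old roll. I'll carry on to the hole.

Emit:
servo_tool:
  series: [0.031,0,0.016,0,0.053,0,1,0.067,0,0.024,0,0.109,0,1,0.104,0,0.029,0,0.164,0,1,0.141,0,0.031,0,0.22,0,1,0.178,0,0.03,0,0.276,0,1,0.215,0,0.025,0,0.331,0,1,0.215,0,0.025,0,0.331,0,1]

```text
clock: 5.05
ee_pos: [0.573, 0.1571, 0.0827]
eef_rot: [[-0.014, -0.003, 1.0], [-1.0, -0.002, -0.014], [0.002, -1.0, -0.003]]
ft_force: [0.7, -2.9, -8.5]
width: 0.311
```

```bash
python3 arc.py 70 70 1
python3 - <<'E'
from h import *
im=grab("top","t3");cv2.imwrite("pics/t3c.png",cv2.resize(im[210:370,180:380,::-1],None,fx=4,fy=3.7,interpolation=cv2.INTER_CUBIC))
E
```

```text
5.05 [0.573  0.1571 0.0827] yaw -90.81 F [ 0.7 -2.9 -8.5] w 0.311 j [  9.  31.  96.  -0.  53. 100.]
[-0.005, -0.0, 0.005, 0.002, 0.002, 0.001]
```

View pics/t3c.png

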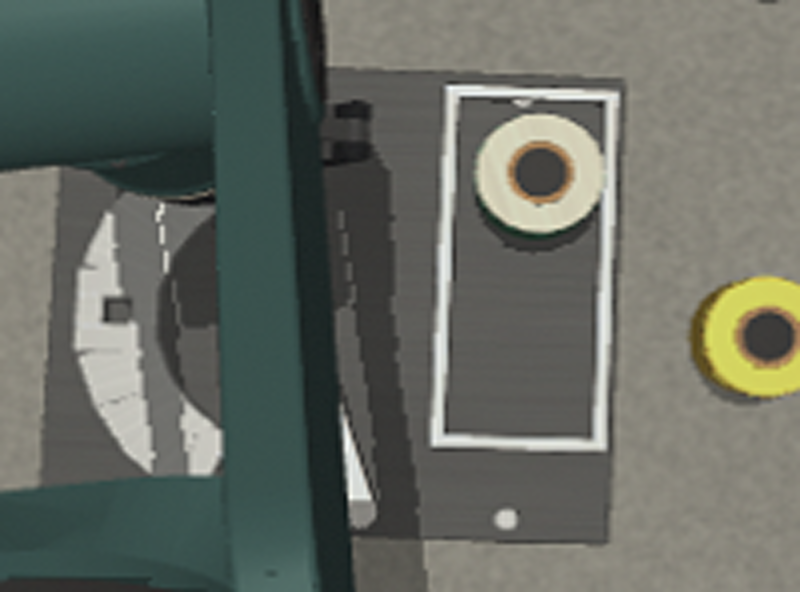

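Emit:
servo_tool:
  series: [-0.003,0.02,0.003,0,0,0,1,-0.003,0.04,0.003,0,0,0,1,-0.003,0.058,0.003,0,0,0,1,-0.003,0.058,0.003,0,0,0,1]

```text
clock: 5.5
ee_pos: [0.5729, 0.1582, 0.0718]
eef_rot: [[-0.01, -0.003, 1.0], [-1.0, -0.003, -0.01], [0.003, -1.0, -0.003]]
ft_force: [-2.9, -7.5, -3.4]
width: 0.31
```

Emit:
servo_tool:
  series: [0.005,0,0,0,0,0,1,0.005,0,0,0,0,0,-0.2,0.005,0,0,0,0,0,-0.2,0.005,0,0,0,0,0,-0.2,0.005,-0.15,0,0,0,0,-0.2,0.005,-0.4,0,0,0,0,-0.2,0.005,-0.5,0,0,0,0,-1,0.005,-0.5,0,0,0,0,-1]

```text
clock: 6.3
ee_pos: [0.5777, 0.1592, 0.1763]
eef_rot: [[-0.014, 0.008, 1.0], [-1.0, 0.002, -0.014], [-0.002, -1.0, 0.008]]
ft_force: [0.9, -0.6, -1.2]
width: 0.917
```

Run:
```python
from h import *
st();im=grab("scene","s4");cv2.imwrite("pics/s4c.png",cv2.resize(im[190:310,280:440,::-1],None,fx=5,fy=5,interpolation=cv2.INTER_CUBIC))
for r in mark_of("knob","scene")[:2]: print(r["score"],r["at"])
hole=np.array([.5736,.1573,0])
for z in (.072,.081): print(proj("scene",hole+[0,0,z]))
print(go([.5644,.0208,.17],-90.95))
```

```text
6.3 [0.5777 0.1592 0.1763] yaw -90.79 F [ 0.9 -0.6 -1.2] w 0.917 j [  9.  24.  92.   0.  64. 100.]
0.51 [254.9, 366.4]
[[366.75332131 251.92529537]]
[[367.05814735 249.00159415]]
[0.69, 0.012, -0.043, -0.001, 0.002, -0.0]
```

View pics/s4c.png

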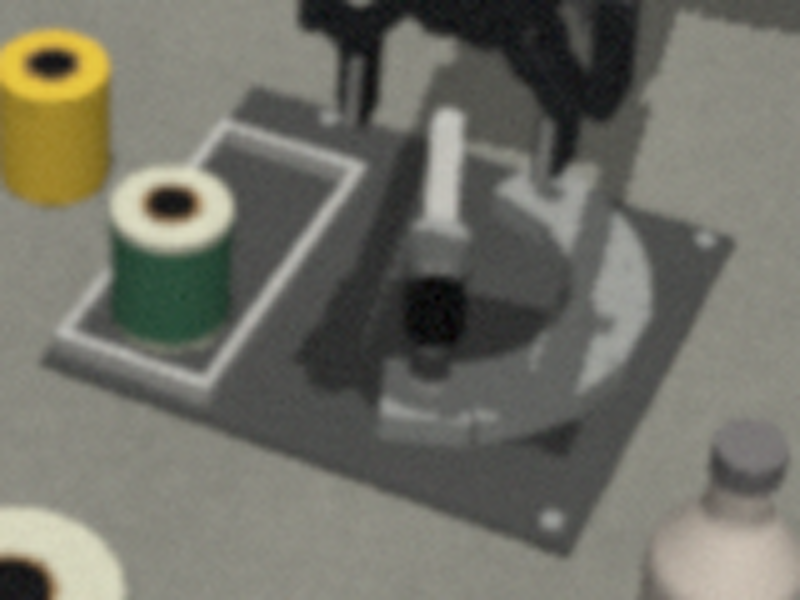

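The knob sits at scene pixel (367,252). The projected home position is (366.8,251.9), and a pin resting on the plate would put it at row 249, so the plunger is home. Next is the old roll.

Emit:
servo_tool:
  series: [0.69,0,-0.043,0,0,0,-1,0.69,0,-0.043,0,0,0,-1,0.69,0,-0.043,0,0,0,-1,0.69,0,-0.043,0,0,0,-1,0.69,0.15,-0.043,0,0,0,-1,0.69,0.3,-0.043,0,0,0,-1,0.69,0.3,-0.043,0,0,0,-1]

```text
clock: 7.1
ee_pos: [0.5599, 0.0214, 0.1074]
eef_rot: [[-0.015, -0.01, 1.0], [-1.0, 0.001, -0.015], [-0.001, -1.0, -0.01]]
ft_force: [-1.3, 0.1, -0.8]
width: 1.001
```

Run:
```python
from h import *
st();grab("scene","s5")
print(go([.5644,.0208,.05],-90.95))
```

```text
7.1 [0.5599 0.0214 0.1074] yaw -90.84 F [-1.3  0.1 -0.8] w 1.001 j [-5. 27. 99.  0. 54. 86.]
[0.003, 0.297, 0.017, 0.004, 0.002, -0.0]
```

View pics/s5.png

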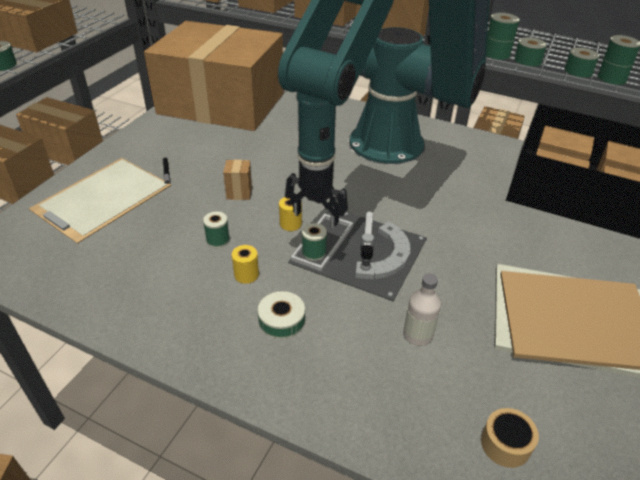

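The jaws are over the old roll, which is at (314,240).

Emit:
servo_tool:
  series: [0,0.1,0.008,0,0,0,-1,0,0.2,0.008,0,0,0,-1,0,0.29,0.008,0,0,0,-1,0,0.29,0.008,0,0,0,-1,0,0.29,0.008,0,0,0,-1]

```text
clock: 7.65
ee_pos: [0.5661, 0.0208, 0.0547]
eef_rot: [[-0.014, 0.0, 1.0], [-1.0, -0.0, -0.014], [0.0, -1.0, 0.0]]
ft_force: [0.3, -0.9, -0.2]
width: 1.0
```

Run:
```python
from h import *
st();im=grab("top","t5");cv2.imwrite("pics/t5c.png",cv2.resize(im[210:370,200:400,::-1],None,fx=4,fy=3.7,interpolation=cv2.INTER_CUBIC))
print(go([.5644,.0208,.05],-90.95))
```

```text
7.65 [0.5661 0.0208 0.0547] yaw -90.8 F [ 0.3 -0.9 -0.2] w 1.0 j [ -5.  31. 101.   0.  48.  86.]
[-0.0, 0.026, -0.011, -0.001, 0.002, 0.0]
```

View pics/t5c.png

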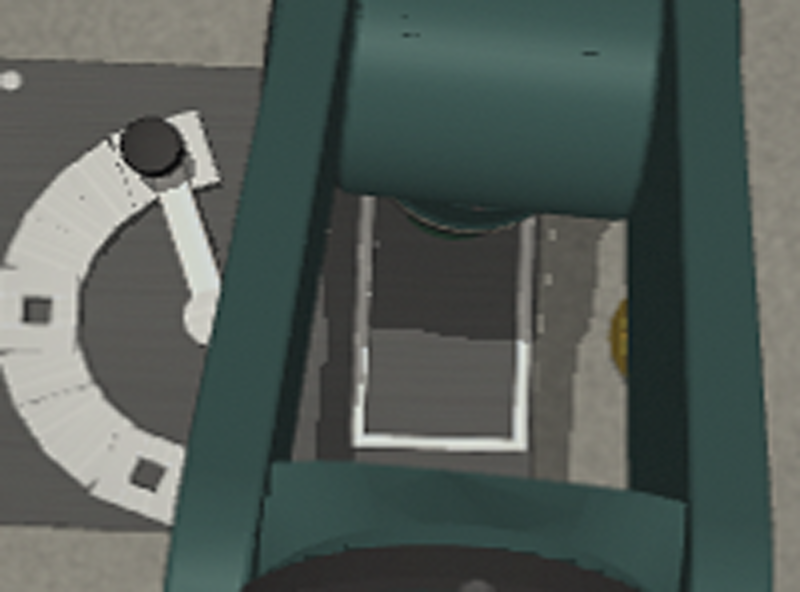

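Knob and bar are seated over the next hole, at (150,145) in the crop. Now I'll close on the old roll.

Emit:
servo_tool:
  series: [0,0.02,-0.005,0,0,0,0.0,0,0.02,-0.005,0,0,0,0.6,0,0.02,-0.005,0,0,0,0.6,0,0.02,-0.005,0,0,0,0.6,0,0.02,-0.005,0,0,0,0.6]

```text
clock: 8.2
ee_pos: [0.565, 0.0204, 0.0508]
eef_rot: [[-0.015, 0.001, 1.0], [-1.0, -0.0, -0.015], [0.0, -1.0, 0.001]]
ft_force: [-0.9, -0.3, 5.7]
width: 0.666
```

Run:
```python
from h import *
st()
```

```text
8.2 [0.565  0.0204 0.0508] yaw -90.84 F [-0.9 -0.3  5.7] w 0.666 j [ -5.  32. 101.  -0.  47.  86.]
```

Emit:
servo_tool:
  series: [0,-0.02,0,0,0,0,0.6,0,-0.025,0,0,0,0,0.6,-0.005,-0.025,-0.1,0,0,0,0.6,-0.01,-0.025,-0.25,0,0,0,0.6,-0.013,-0.025,-0.4,0,0,0,0.6,-0.013,-0.025,-0.465,0,0,0,0.6,-0.013,-0.025,-0.465,0,0,0,0.6,-0.013,-0.025,-0.465,0,0,0,0.6]

```text
clock: 9.0
ee_pos: [0.4738, 0.0241, 0.0553]
eef_rot: [[-0.015, 0.003, 1.0], [-1.0, -0.0, -0.015], [0.0, -1.0, 0.003]]
ft_force: [0.9, 0.1, -1.1]
width: 0.666
```

Run:
```python
from h import *
st();grab("scene","s6")
im=cv2.imread("pics/s6.png");cv2.imwrite("pics/s6c.png",cv2.resize(im[170:290,260:440],None,fx=4.4,fy=4.4,interpolation=cv2.INTER_CUBIC))
```

```text
9.0 [0.4738 0.0241 0.0553] yaw -90.84 F [ 0.9  0.1 -1.1] w 0.666 j [ -5.  26. 113.  -0.  41.  85.]
```

View pics/s6c.png

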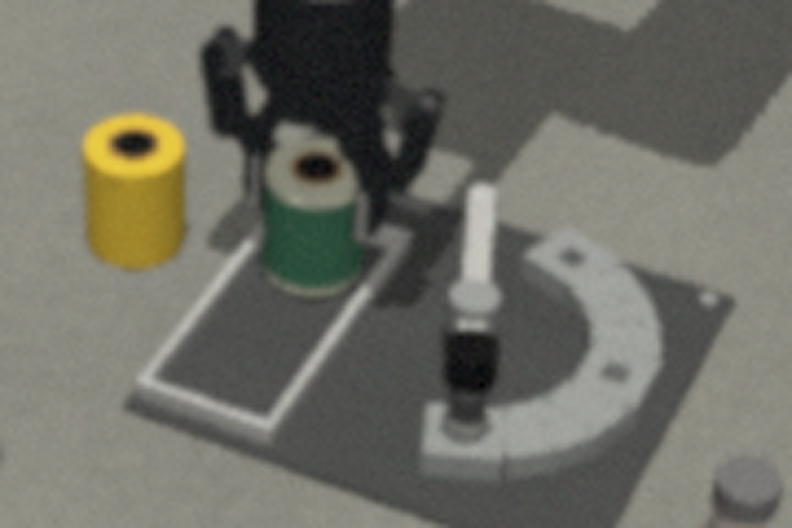

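The roll is held just off the lane floor at (330,218), short of the front stop. I'll lower it and creep forward until it touches.

Emit:
servo_tool:
  series: [0,0.012,0,0,0,0,0.6,0,0.022,0,0,0,0,0.6,0,0.022,-0.015,0,0,0,0.6,0,0.022,-0.03,0,0,0,0.6,0,0.022,-0.03,0,0,0,0.6]

```text
clock: 9.55
ee_pos: [0.4668, 0.0243, 0.0508]
eef_rot: [[-0.015, 0.002, 1.0], [-1.0, -0.0, -0.015], [0.0, -1.0, 0.002]]
ft_force: [3.2, -0.9, 3.1]
width: 0.666
```

Emit:
servo_tool:
  series: [0,0,-0.005,0,0,0,0.6,0,0,-0.005,0,0,0,0.6]

```text
clock: 9.75
ee_pos: [0.4656, 0.0243, 0.0508]
eef_rot: [[-0.015, 0.002, 1.0], [-1.0, -0.0, -0.015], [0.0, -1.0, 0.002]]
ft_force: [2.7, 0.4, 2.9]
width: 0.666
```

Emit:
servo_tool:
  series: [0,0,-0.005,0,0,0,0.6,0,0,-0.005,0,0,0,0.6]

```text
clock: 9.95
ee_pos: [0.4646, 0.0244, 0.0508]
eef_rot: [[-0.015, 0.002, 1.0], [-1.0, -0.0, -0.015], [0.0, -1.0, 0.002]]
ft_force: [4.5, -0.8, 4.1]
width: 0.667
```

Emit:
servo_tool:
  series: [0,0,-0.005,0,0,0,0.6,0,0,-0.005,0,0,0,0.6]

```text
clock: 10.15
ee_pos: [0.4644, 0.0243, 0.0509]
eef_rot: [[-0.015, 0.003, 1.0], [-1.0, -0.0, -0.015], [0.0, -1.0, 0.003]]
ft_force: [6.2, -0.6, 2.7]
width: 0.667
```

Emit:
servo_tool:
  series: [0,0,-0.005,0,0,0,0.6,0,0,-0.005,0,0,0,0.6]

```text
clock: 10.35
ee_pos: [0.4643, 0.0244, 0.051]
eef_rot: [[-0.015, 0.005, 1.0], [-1.0, -0.0, -0.015], [0.0, -1.0, 0.005]]
ft_force: [7.6, 0.0, 2.1]
width: 0.665
```

Emit:
servo_tool:
  series: [0,0,-0.005,0,0,0,0.6,0,0,-0.005,0,0,0,0.6]

```text
clock: 10.55
ee_pos: [0.4641, 0.0243, 0.0511]
eef_rot: [[-0.015, 0.006, 1.0], [-1.0, -0.0, -0.015], [0.0, -1.0, 0.006]]
ft_force: [8.9, 1.2, 0.7]
width: 0.663
```

Emit:
servo_tool:
  series: [0,0,0.01,0,0,0,0.6,0,0,0.01,0,0,0,-1,0,0,0.01,0,0,0,-1,0,0,0.01,0,0,0,-1,0,0,0.01,0,0,0,-1,0,-0.15,0.01,0,0,0,-1,0,-0.4,0.01,0,0,0,-1,0,-0.5,0.01,0,0,0,-1]

```text
clock: 11.35
ee_pos: [0.4637, 0.0244, 0.1534]
eef_rot: [[-0.014, 0.003, 1.0], [-1.0, -0.0, -0.014], [0.0, -1.0, 0.003]]
ft_force: [1.4, 0.2, -0.7]
width: 0.996
```

Run:
```python
from h import *
st();grab("scene","s7")
im=cv2.imread("pics/s7.png");cv2.imwrite("pics/s7c.png",cv2.resize(im[170:290,260:440],None,fx=4.4,fy=4.4,interpolation=cv2.INTER_CUBIC))
print(go([.6255,-.2155,.15],-90.95))
```

```text
11.35 [0.4637 0.0244 0.1534] yaw -90.83 F [ 1.4  0.2 -0.7] w 0.996 j [ -6.  16. 109.  -0.  55.  85.]
[1.188, 0.032, 0.819, -0.004, 0.001, 0.0]
```

View pics/s7c.png

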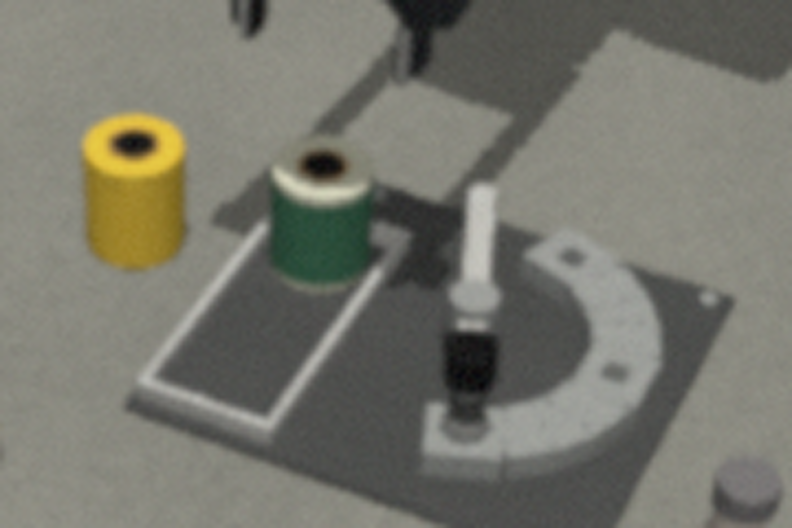

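The old roll stands upright at the front stop, (333,216). Moving on to the new roll.

Emit:
servo_tool:
  series: [0.2,0,0.15,0,0,0,-1,0.4,0,0.3,0,0,0,-1,0.6,0,0.45,0,0,0,-1,0.8,0,0.6,0,0,0,-1,0.95,0,0.72,0,0,0,-1,0.98,0.03,0.82,0,0,0,-1]

```text
clock: 12.0
ee_pos: [0.6253, -0.178, 0.1443]
eef_rot: [[-0.018, 0.001, 1.0], [-1.0, -0.002, -0.018], [0.002, -1.0, 0.001]]
ft_force: [-0.8, -0.0, -0.1]
width: 1.002
```

Run:
```python
from h import *
st();im=grab("top","t8");cv2.imwrite("pics/t8c.png",cv2.resize(im[210:370,180:480,::-1],None,fx=2.6,fy=2.6,interpolation=cv2.INTER_CUBIC))
print(go([.6255,-.2155,.13],-90.95))
```

```text
12.0 [ 0.6253 -0.178   0.1443] yaw -91.01 F [-0.8 -0.  -0.1] w 1.002 j [-22.  30.  86.  -0.  64.  69.]
[0.191, 0.065, -0.008, -0.002, -0.001, 0.001]
```

View pics/t8c.png

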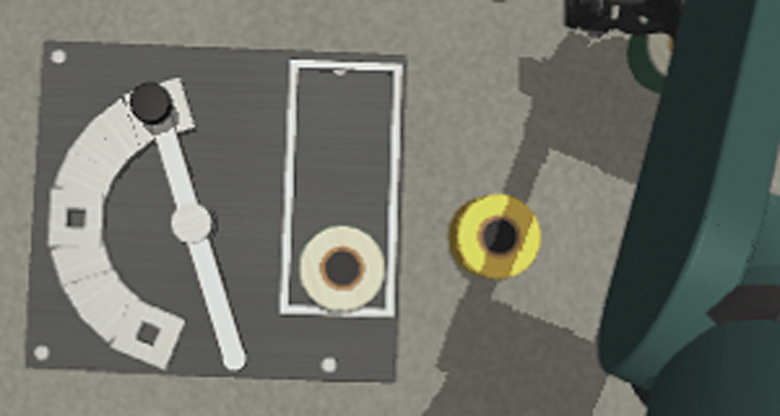

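The old roll shows at (342,269) in the crop, at the stop, and the bar is clear. I'll compute its position in the lane.

```bash
cat > lanept.py <<'E'
from h import *
p=np.array([.52148,.02409,-.01652])
def tolane(w):
    c,s=np.cos(p[2]),np.sin(p[2]);d=np.array(w[:2])-p[:2];return np.array([c*d[0]+s*d[1],-s*d[0]+c*d[1]])*1000
E
python3 - <<'E'
from lanept import *
q=np.array((342.,268.5))/2.6+[180,210]-.3;w=atz("top",q[1],q[0],.076);print(w,tolane(w), tolane([.4641,.0243]))
E
```

```text
[0.4643166  0.02466841 0.076     ] [-57.16515916  -0.36596901] [-57.37563942  -0.73790314]
```

Emit:
servo_tool:
  series: [0.191,0,-0.008,0,0,0,-1,0.191,0.1,-0.008,0,0,0,-1,0.191,0.25,-0.008,0,0,0,-1,0.191,0.4,-0.008,0,0,0,-1,0.191,0.49,-0.008,0,0,0,-1,0.191,0.49,-0.008,0,0,0,-1]

```text
clock: 12.65
ee_pos: [0.6181, -0.2102, 0.0428]
eef_rot: [[-0.014, -0.007, 1.0], [-1.0, 0.003, -0.014], [-0.003, -1.0, -0.007]]
ft_force: [-0.1, 1.1, -0.1]
width: 1.001
```

Run:
```python
from h import *
st();im=grab("scene","s9");cv2.imwrite("pics/s9c.png",cv2.resize(im[140:290,150:350,::-1],None,fx=4,fy=4,interpolation=cv2.INTER_CUBIC))
print(go([.6255,-.2155,.044],-90.95))
```

```text
12.65 [ 0.6181 -0.2102  0.0428] yaw -90.82 F [-0.1  1.1 -0.1] w 1.001 j [-25.  38.  89.  -0.  54.  66.]
[0.023, 0.003, 0.03, 0.003, 0.001, -0.001]
```

View pics/s9c.png

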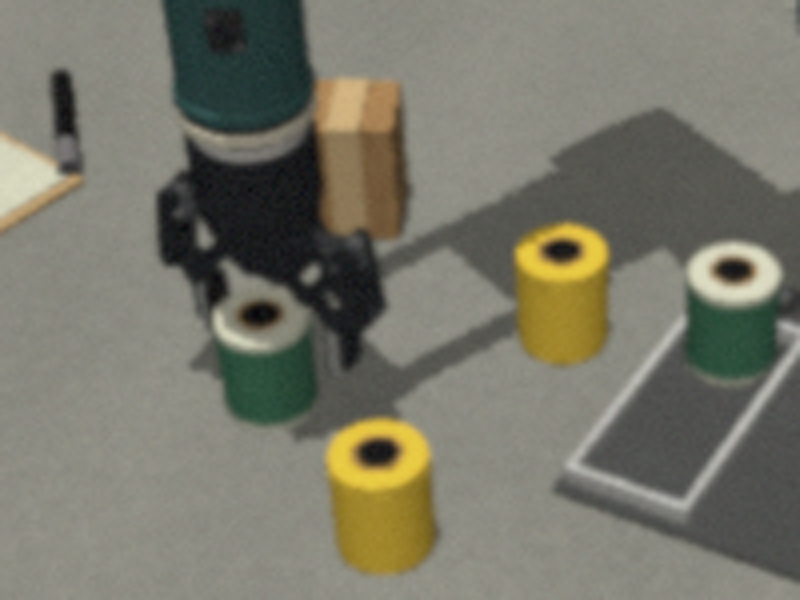

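The old roll measures x = -57.2 mm in the lane. The fingers straddle the new roll and carton and yellow rolls are untouched. I'll let the arm settle, then correct.

Emit:
servo_tool:
  series: [0,0,0,0,0,0,-1,0,0,0,0,0,0,-1]

```text
clock: 12.9
ee_pos: [0.6225, -0.2123, 0.0479]
eef_rot: [[-0.014, 0.002, 1.0], [-1.0, -0.001, -0.014], [0.001, -1.0, 0.002]]
ft_force: [-0.4, 0.1, 0.8]
width: 1.002
```

Run:
```python
from h import *
st();print(go([.6255,-.2155,.044],-90.95))
```

```text
12.9 [ 0.6225 -0.2123  0.0479] yaw -90.82 F [-0.4  0.1  0.8] w 1.002 j [-25.  37.  89.  -0.  54.  66.]
[0.016, 0.02, 0.015, -0.001, 0.001, 0.001]
```

Emit:
servo_tool:
  series: [0.016,0.01,0.015,0,0,0,-1,0.016,0.01,0.015,0,0,0,-1,0.016,0.01,0.015,0,0,0,0,0.016,0.01,0.015,0,0,0,0.6,0.016,0.01,0.015,0,0,0,0.6,0.016,0.01,0.015,0,0,0,0.6,0.016,0.01,0.015,0,0,0,0.6]

```text
clock: 13.6
ee_pos: [0.625, -0.2155, 0.0451]
eef_rot: [[-0.015, 0.001, 1.0], [-1.0, -0.001, -0.015], [0.0, -1.0, 0.001]]
ft_force: [0.3, 0.5, 5.8]
width: 0.665
```

Emit:
servo_tool:
  series: [0,-0.1,0,0,0,0,0.6,0,-0.3,0,0,0,0,0.6,0,-0.4,0,0,0,0,0.6,0,-0.4,0,0,0,0,0.6]

```text
clock: 14.0
ee_pos: [0.6266, -0.2161, 0.1274]
eef_rot: [[-0.014, 0.005, 1.0], [-1.0, -0.002, -0.014], [0.002, -1.0, 0.005]]
ft_force: [0.2, 0.9, -1.6]
width: 0.664
```

Run:
```python
from lanept import *
st();grab("scene","s10")
c,s=np.cos(p[2]),np.sin(p[2]);t=p[:2]+[c*.03,s*.03];print(t,go([*t,.12],-90.95))
```

```text
14.0 [ 0.6266 -0.2161  0.1274] yaw -90.83 F [ 0.2  0.9 -1.6] w 0.664 j [-25.  32.  85.  -0.  62.  66.]
[0.55147591 0.02359442] [-1.19, 0.025, -0.386, -0.001, 0.001, 0.001]
```

View pics/s10.png

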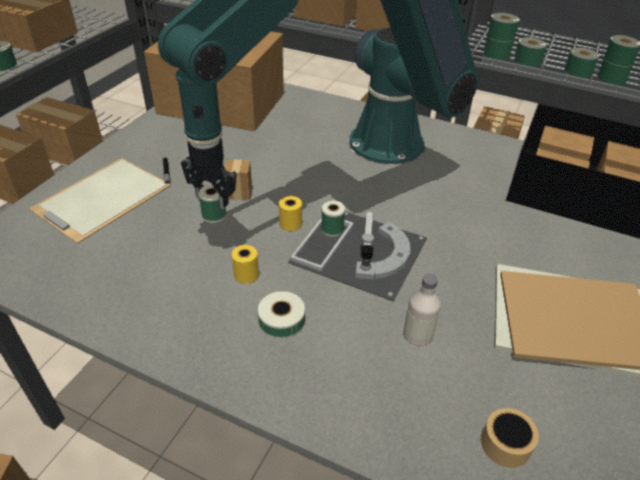

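The new roll is lifted and held upright at (212,203). I'll carry it to the lane, to lane x of about +30 mm.

Emit:
servo_tool:
  series: [-0.15,-0.02,-0.05,0,0,0,0.6,-0.35,-0.02,-0.115,0,0,0,0.6,-0.55,-0.02,-0.18,0,0,0,0.6,-0.75,-0.02,-0.25,0,0,0,0.6,-0.9,-0.02,-0.3,0,0,0,0.6,-0.98,-0.02,-0.386,0,0,0,0.6]

```text
clock: 14.65
ee_pos: [0.5485, -0.0156, 0.1265]
eef_rot: [[-0.013, -0.003, 1.0], [-1.0, 0.001, -0.013], [-0.001, -1.0, -0.003]]
ft_force: [-0.1, 0.2, -1.7]
width: 0.661
```

Emit:
servo_tool:
  series: [-0.15,0,0,0,0,0,0.6,-0.21,0,0,0,0,0,0.6,-0.21,0,0,0,0,0,0.6,-0.21,0,0,0,0,0,0.6,-0.21,0,0,0,0,0,0.6]

```text
clock: 15.15
ee_pos: [0.5511, 0.0228, 0.1281]
eef_rot: [[-0.015, -0.0, 1.0], [-1.0, -0.001, -0.015], [0.001, -1.0, -0.0]]
ft_force: [-0.6, -1.3, -2.7]
width: 0.66
```

Run:
```python
from lanept import *
st();im=grab("scene","s11");cv2.imwrite("pics/s11c.png",cv2.resize(im[150:290,240:440,::-1],None,fx=4,fy=4,interpolation=cv2.INTER_CUBIC))
c,s=np.cos(p[2]),np.sin(p[2]);t=p[:2]+[c*.03,s*.03];print(t,go([*t,.052],-90.95))
```

```text
15.15 [0.5511 0.0228 0.1281] yaw -90.87 F [-0.6 -1.3 -2.7] w 0.66 j [ -5.  24. 100.  -0.  56.  86.]
[0.55147591 0.02359442] [-0.005, 0.381, 0.002, 0.0, 0.001, 0.0]
```

View pics/s11c.png

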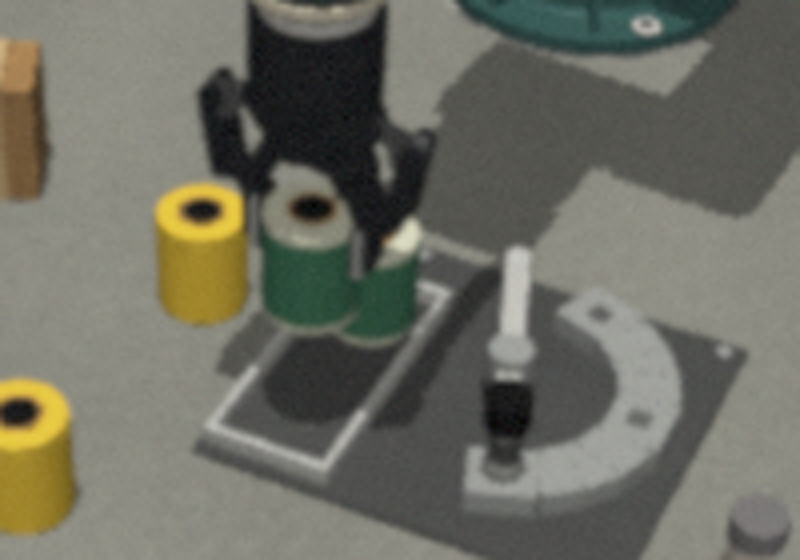

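The new roll hangs over the lane, behind the old roll, with room on both sides. I'll lower it slowly.

Emit:
servo_tool:
  series: [-0.004,0.1,0,0,0,0,0.6,-0.004,0.2,0,0,0,0,0.6,-0.004,0.28,0,0,0,0,0.6,-0.004,0.33,0,0,0,0,0.6,-0.004,0.36,0,0,0,0,0.6,-0.004,0.375,0,0,0,0,0.6,-0.004,0.375,0,0,0,0,0.6]

```text
clock: 15.9
ee_pos: [0.5511, 0.0244, 0.0536]
eef_rot: [[-0.015, 0.0, 1.0], [-1.0, -0.0, -0.015], [0.0, -1.0, 0.0]]
ft_force: [0.7, 0.0, -1.0]
width: 0.66
```

Emit:
servo_tool:
  series: [0,0,0,0,0,0,0.6,0,0.005,0,0,0,0,0.6,0,0.008,0,0,0,0,0.6,0,0.008,0,0,0,0,0.6]

```text
clock: 16.3
ee_pos: [0.551, 0.0246, 0.0521]
eef_rot: [[-0.014, 0.0, 1.0], [-1.0, -0.0, -0.014], [0.0, -1.0, 0.0]]
ft_force: [0.1, 0.4, -1.7]
width: 0.666
```

Emit:
servo_tool:
  series: [0,0.005,0,0,0,0,0.6,0,0.008,0,0,0,0,0.6,0,0.008,0,0,0,0,0.6]

```text
clock: 16.6
ee_pos: [0.5511, 0.0246, 0.051]
eef_rot: [[-0.015, 0.001, 1.0], [-1.0, -0.0, -0.015], [0.0, -1.0, 0.001]]
ft_force: [-1.4, 0.5, 5.7]
width: 0.662
```

Fz is now +5.7 N, so the roll is on the floor. I'll release and rise.

Emit:
servo_tool:
  series: [0,0,0,0,0,0,-1,0,0,0,0,0,0,-1,0,0,0,0,0,0,-1,0,0,0,0,0,0,-1,0,-0.15,0,0,0,0,-1,0,-0.4,0,0,0,0,-1,0,-0.6,0,0,0,0,-1,0,-0.6,0,0,0,0,-1]

```text
clock: 17.4
ee_pos: [0.555, 0.0243, 0.1759]
eef_rot: [[-0.014, 0.011, 1.0], [-1.0, -0.001, -0.014], [0.001, -1.0, 0.011]]
ft_force: [0.3, 0.2, 1.0]
width: 1.0
```

Emit:
servo_tool:
  series: [-0.25,-0.1,0,0,0,0,-1,-0.5,-0.1,0,0,0,0,-1,-0.75,-0.1,-0.1,0,0,0,-1,-1,-0.1,-0.3,0,0,0,-1,-1,-0.1,-0.5,0,0,0,-1,-1,-0.1,-0.5,0,0,0,-1]

```text
clock: 18.0
ee_pos: [0.4467, 0.2271, 0.1884]
eef_rot: [[-0.011, -0.008, 1.0], [-1.0, -0.002, -0.011], [0.002, -1.0, -0.008]]
ft_force: [-0.3, -0.3, -0.3]
width: 1.001
```

Run:
```python
from lanept import *
st()
for c in("top","scene"):
    im=grab(c,c+"12")
    b=(slice(210,370),slice(180,480)) if c=="top" else (slice(150,310),slice(190,440))
    cv2.imwrite(f"pics/{c}12c.png",cv2.resize(im[b][:,:,::-1],None,fx=2.6 if c=="top" else 3.2,fy=2.6 if c=="top" else 3.2,interpolation=cv2.INTER_CUBIC))
st()
```

```text
18.0 [0.4467 0.2271 0.1884] yaw -90.62 F [-0.3 -0.3 -0.3] w 1.001 j [ 19.  16. 102.   0.  62. 110.]
18.1 [0.4518 0.2263 0.1895] yaw -90.7 F [-0.1 -1.  -0.1] w 1.0 j [ 19.  16. 102.  -0.  62. 109.]
```

View pics/top12c.png

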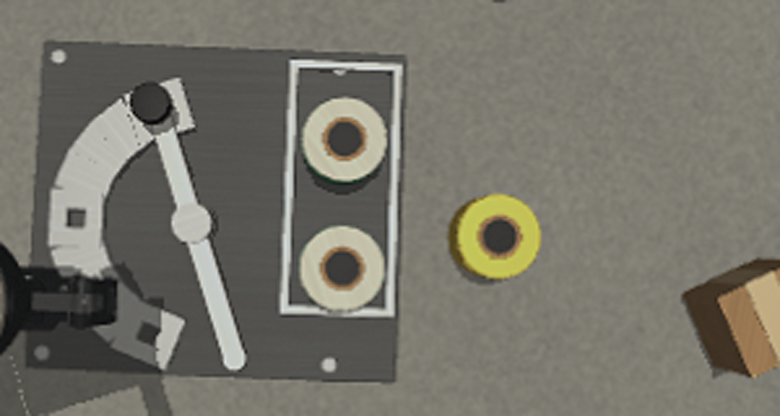

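View pics/scene12c.png

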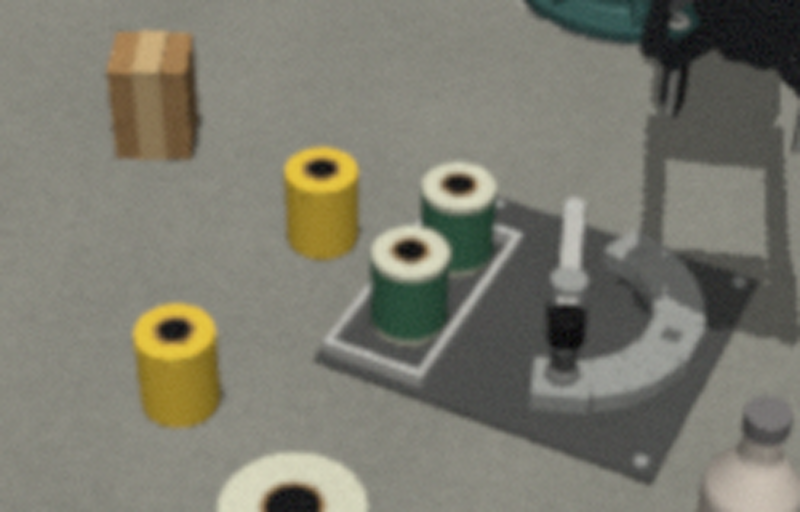

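Both rolls stand upright in the lane. In the top crop the old one is at (342,268) against the front stop and the new one is at (344,139). The knob is at scene pixel (367,252), its home height, and the carton, yellow rolls, bottle and wide roll haven't moved. The robot is clear, so I'm handing in.

Run:
```python
from lanept import *
for c in ((342,268.5),(344.5,138.5)):
    q=np.array(c)/2.6+[180,210]-.3;print(tolane(atz("top",q[1],q[0],.076)))
print(arm.sign_off())
```

```text
[-57.16515916  -0.36596901]
[30.85974151  1.36316032]
the job is handed in; nothing more can be done
None
```

The job is done and handed in at about 18 s of the 58 s allowed, with the gripper clear of everything.

- **Keeper bar:** I pulled the plunger up about 12 mm, swung the bar 70° clockwise to the next hole and let the pin down there. The knob shows at scene pixel (367,252), and home projects to (366.8,251.9). A pin resting on the plate would show about 3 pixels higher.
- **Old roll:** It went forward until the push force rose (about 9 N) and it stopped moving. The last top picture puts it at lane x = -57.2 mm (target -57), y = -0.4 mm.
- **New roll:** It stands upright behind the old roll at lane x = +31 mm, y = +1.4 mm.
- **Bystanders:** The carton, bottle, wide roll and yellow look-alikes show where they were at the start.

No check failed or disagreed. The highest force I read was about 9 N. The seating of the pin was judged only from the pictures and the forces, because the plunger joint has no direct reading.

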